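Hang a lacquered cup blank on the empty hook of the drying carousel

TASK

First turn the drying carousel by its upright cane stud, clockwise seen from above, until the empty hook comes up against the stop and faces the loading mark; only then take the black cup blank that stands on the bench and hang it, bore down, on the empty hook, feeling for the hook's pin. Seat it fully on the hook's collar and let go; press and push gently throughout (the cup on the hook no harder than about a kilogram's weight, the carousel no harder than two), and leave everything else where it is.

Things in the scene. Friction and masses are not known exactly. Their poses are not given: they have to be found in the camera images.
- stand: Fixed stand, foot 170 mm wide; origin on the bench on the carousel's axis; its -x axis points to the loading place (steel strip on the bench). Carousel: hub 60 mm wide, top at 132; four arms 90 degrees apart, 10 thick at height 112, each with an upturned hook about 120 from the axis: collar 26 wide, top at 130, with an upright flat-tipped pin 10 thick, tip at 160. Three carry fixed cups
- carousel (a joint): Angle of the carousel about its upright axis, rad, growing counter-clockwise seen from above. At 0 it meets its hard stop and the empty hook points along the stand's -x axis. It starts at 0.9 to 1.9, has about 0.3 N m of friction, and stays where it is left
- stud (a point): Turning stud: upright springy cane peg 16 mm thick on the carousel, 90 mm from the axis, 45 degrees clockwise (from above) of the empty hook. The point is on its centre line at rest, 155 mm above the bench; its top is at 175 mm. It moves with the carousel and flexes along its path by 0.4 mm per newton
- hook_mark (a point): Reference mark for the empty hook, 106 mm from the axis on the line of its arm, 130 mm above the bench (the height of its collar's top), moving with the carousel. The real hook is a rod in a sleeve: its pin stands 4 to 24 mm farther out along the arm than this point (how far is not measured; sideways it is true). It is springy: it gives 0.67 mm downward per newton, at most 9 mm, and comes back
- cup_mid (a point): The cup blank to hang: black cylinder 46 mm wide, 60 tall, about 110 g, standing on the bench, closed end up. The point is its centre, half-way up. Its underside has a central bore 14 mm wide (2 mm play round the pin), 36 deep, no chamfer. Hung, the underside rests on the hook's collar and this point lies 30 mm above the collar's top (the hook sags about 1 mm)
- bowl: Bystander: black bowl 110 mm wide, 50 mm high; origin at the centre of its underside
- tall_tube: Bystander: black tube 38 mm wide, 100 mm tall, taller and thinner than the cup blank; origin at the centre of its underside
- flat_box: Bystander: flat round black box 72 mm wide, 26 mm high; origin at the centre of its underside
- jar: Bystander: amber glass jar 70 mm wide, 85 mm tall; origin at the centre of its underside
- brush: Bystander: brush lying on the bench; origin at its middle
- paint_cup: Bystander: white cup 72 mm wide, 80 mm tall; origin at the centre of its underside
- lid: Bystander: flat black round lid 60 mm wide, 12 mm high, lying on the bench; origin at the centre of its underside
Not all that is in view belongs to the job. Leave any green or red look-alike of the part that bears cup_mid alone.

How it is judged:
By the outcome, as a careful person would: the job done as asked, in the order asked, and still so for the second after the job is handed in, with the robot touching nothing.
It also fails if it takes over 72 s, if anything falls off the work surface, if the arm or the gripper's body presses on something with over 40 N, if the wrist force passes 120 N, or if a joint passes its speed limit or range.

ROBOT

A 6-joint arm with a two-finger parallel gripper is mounted at the origin on the work surface. World frame = base frame: x ahead of the robot, y to its left, z up, the work surface at z = 0. Lengths are in m, angles in rad, forces in N, time in s.
With the tool pointing down it reaches from about 0.2 to 0.875 m from the base axis. Payload 3.4 kg.
Tool frame: the origin (TCP) lies at the very end of the fingers, on their centre line; the grasp point (between the pads) lies ctrl.pinch_z behind it (ctrl.pinch_z is the distance from the TCP to the grasp point, in m); z points along the fingers, y is the direction in which the jaws open and shut (so a half turn about z gives the same grasp; the last joint's range is limited). The gripper opens to 94 mm and grips with 3 to 60 N. Pads are 16 mm wide; open, the fingers measure 119 mm over their backs; the gripper's body (75 mm by 177 mm) begins 78 mm behind the grasp point.
Start: joints at [-1.41, 0.276, 1.505, -0, 1.361, -0.121], TCP at [0.16, -0.552, 0.205] pointing down, gripper open.
Joint ranges: [-2.89, 2.89], [-0.75, 2.08], [0.22, 2.7], [-1.18, 4.32], [0.11, 2.71], [-2.7, 2.7]. Speed limits (rad/s): [2.57, 2.57, 3.14, 3.14, 3.14, 3.14].

INTERFACE

Orientations are given as a unit quaternion [x, y, z, w].
In Python, from bench import ctrl gives the robot as it stands. The module is installed in compiled form; this text tells all that it offers.
- The arm moves only by the shell command python3 -m jog 'ROWS' [OPENING]. ROWS is a JSON object of lists of equal length, an entry for each row: "slide": the shift along the tool's x, y, z in mm, a list of three; "twist": the turn about the tool's z in rad. A call has 1 to 20 rows; each row is the pose to reach, as a shift and turn from the pose commanded when the call began, along the tool's axes at that moment; what a row does not reach only later rows make up. A row lasts 1/10 s, in which the tool goes at most 50 mm and 8.59 degrees, less where a joint would pass 70% of its speed; a pose out of reach is approached as far as the arm can. A call with a gripper value outside its range is refused whole. OPENING is the closure, from -1 (fully open) to 1 (shut), so that 0 is half open, set as the call begins (- or left out, the last holds). The fingers move at their own pace and stop on an object; the grip force is fixed at half the most. Time passes only in rows, so rows that repeat a pose let the fingers close. It gives the time, the measured TCP pose, the force and the opening at its end, in the units of the state.
- ctrl.read_state(): the state, without advancing time (a new reading comes with each control period).
- ctrl.get_image(name): name is "scene" or "top" or "wrist"; returns the picture (420x560x3 uint8, red, green, blue); there is no depth.
- ctrl.get_calibration(name): a dict with "K" (3x3 intrinsics, pixels), "R" (3x3) and "t" (3): a world point X has camera coordinates R X + t. Camera axes: x right, y down, z forward; pixel columns grow to the right and rows downward; lengths in m; the calibration is good to about 2 mm. A picture is of the moment at which its call begins: read the wrist's pose just before it. get_calibration takes no time and is no camera call; for the wrist camera it gives the pose at the moment of the call.
- ctrl.finish_job(): hands the job in, once; it reports no verdict.
The state is a dict: "clock": time; "joint_positions": joint angles; "joint_velocities": joint speeds; "joint_efforts": joint torques, N m; "ee_pos": TCP position; "eef_rot": TCP orientation; "force": force on the tool from outside, world axes, zero at the start; "torque": the same for the moment, N m; "opening": finger opening in m.
Only numpy, scipy, OpenCV 4.12 (cv2) and the standard library are available. Lean on these libraries where they do the work, as an engineer would, in place of code of your own. Each camera call takes 0.05 s, during which the arm holds its last target.

## Working session

There is one attempt and no reset: what is moved stays moved. The work goes in short steps, Python scripts to look and compute and a shell command to move; the robot and the scene stay as the last step left them, time stands still between calls to the robot, and variables do not carry over. Pictures are saved under pics/ and viewed, and the job is handed in when it is done.

```bash
mkdir -p pics; ls
python3 - <<'E'
from bench import ctrl
import cv2
s=ctrl.read_state(); print(s, ctrl.pinch_z)
for n in ("scene","top","wrist"):
    c=ctrl.get_calibration(n); print(n,c)
    cv2.imwrite(f"pics/{n}0.png",ctrl.get_image(n)[:,:,::-1])
E
```

```text
pics
{'clock': 0.0, 'joint_positions': array([-1.40998471e+00,  2.76594853e-01,  1.50610259e+00,  5.25465140e-06,
        1.36069391e+00, -1.20989910e-01]), 'joint_velocities': array([-1.67080952e-03,  5.33224442e-05,  3.02708353e-04,  9.19886024e-04,
        6.31647525e-04,  1.21958025e-03]), 'joint_efforts': array([ 4.93263269e-05, -4.04571033e+01, -2.37223220e+01,  7.02362624e-02,
        3.47355846e-02, -1.58069502e-04]), 'ee_pos': array([ 0.15981229, -0.55176528,  0.204617  ]), 'eef_rot': array([ 9.90089576e-01,  1.40434408e-01, -1.53371291e-05, -8.99224501e-04]), 'force': array([-0.17103494, -0.0010492 ,  0.0944577 ]), 'torque': array([-0.00849651,  0.02564947,  0.00244633]), 'opening': 0.09376561331297915} 0.0188
scene {'K': array([[511.11926096,   0.        , 277.27994783],
       [  0.        , 511.11926096, 210.70054141],
       [  0.        ,   0.        ,   1.        ]]), 'R': array([[ 0.69734737,  0.7166975 ,  0.00716474],
       [ 0.58605513, -0.56442052, -0.5813509 ],
       [-0.41260881,  0.40960246, -0.81362141]]), 't': array([-0.3426292 , -0.23603437,  1.68920769])}
top {'K': array([[545.35300014,   0.        , 285.08273172],
       [  0.        , 545.35300014, 205.96856568],
       [  0.        ,   0.        ,   1.        ]]), 'R': array([[ 0.01753053, -0.99950916, -0.02596367],
       [-0.99719637, -0.01558882, -0.07318731],
       [ 0.07274664,  0.02717389, -0.99698019]]), 't': array([0.01283155, 0.49419139, 1.43972585])}
wrist {'K': array([[299.11075181,   0.        , 276.37555063],
       [  0.        , 299.11075181, 212.25253699],
       [  0.        ,   0.        ,   1.        ]]), 'R': array([[ 0.27787146, -0.96061648, -0.00185203],
       [-0.92260272, -0.26741147,  0.27802038],
       [-0.26756621, -0.07554524, -0.96057339]]), 't': array([-0.57452291, -0.02987475,  0.39211356])}
```

View pics/scene0.png

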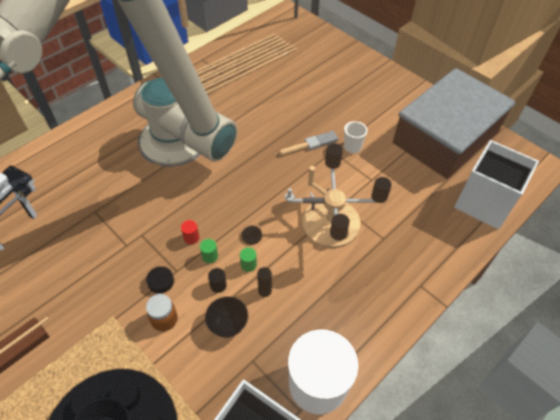

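View pics/top0.png

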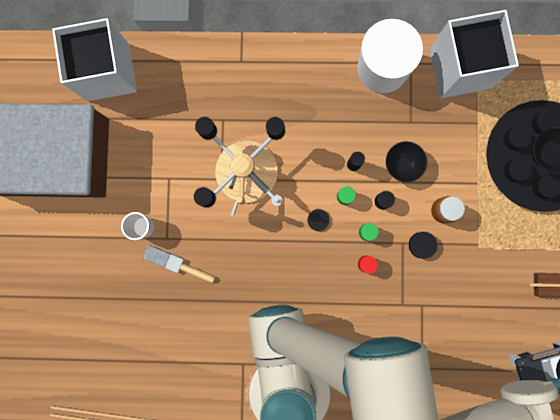

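View pics/wrist0.png

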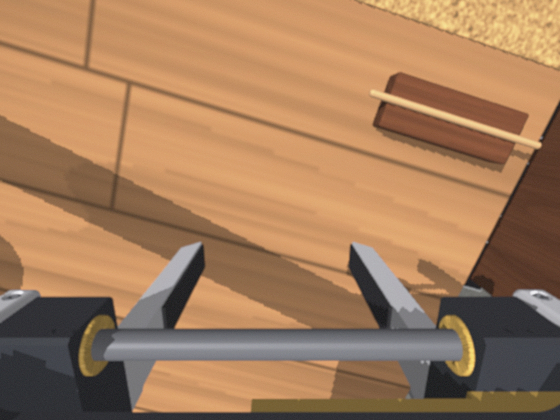

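Run:
```python
import cv2
a=cv2.imread("pics/top0.png")[100:270,185:325]
cv2.imwrite("pics/topz.png",cv2.resize(a,None,fx=3.5,fy=3.5,interpolation=cv2.INTER_CUBIC))
a=cv2.imread("pics/scene0.png")[120:260,240:420]
cv2.imwrite("pics/scz.png",cv2.resize(a,None,fx=4,fy=4,interpolation=cv2.INTER_CUBIC))
```

```text
(no output)
```

View pics/topz.png

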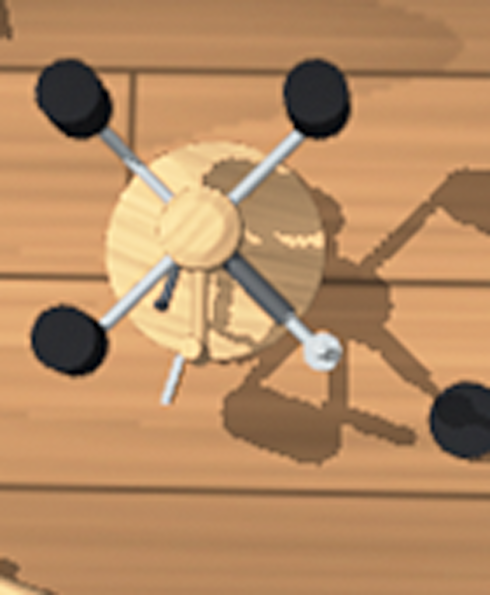

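View pics/scz.png

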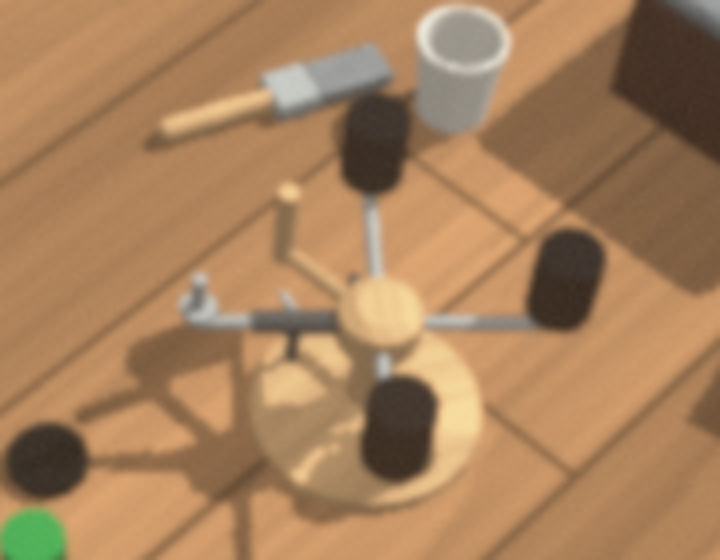

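```bash
cat > h.py <<'E'
import numpy as np, cv2
from bench import ctrl
def ray(n,uv,c=None):
    c=c or ctrl.get_calibration(n)
    d=c["R"].T@np.linalg.solve(c["K"],np.r_[uv,1.]); o=-c["R"].T@c["t"]; return o,d
def onz(n,uv,z,c=None):
    o,d=ray(n,uv,c); return o+d*(z-o[2])/d[2]
def two(n1,p1,n2,p2):
    o1,d1=ray(n1,p1);o2,d2=ray(n2,p2)
    A=np.c_[d1,-d2]; s=np.linalg.lstsq(A,o2-o1,rcond=None)[0]
    a=o1+s[0]*d1;b=o2+s[1]*d2; return (a+b)/2,np.linalg.norm(a-b)
def proj(n,X,c=None):
    c=c or ctrl.get_calibration(n); p=c["K"]@(c["R"]@np.array(X)+c["t"]); return p[:2]/p[2]
def blobs(img,mask,amin=30,amax=8000):
    n,l,s,ce=cv2.connectedComponentsWithStats(mask.astype(np.uint8))
    return [(ce[i].round(1),s[i]) for i in range(1,n) if amin<s[i][4]<amax]
E
python3 - <<'E'
from h import *
for n in("top","scene"):
    im=cv2.imread(f"pics/{n}0.png").astype(int)
    m=im.max(2)<60
    print(n)
    for c,s in blobs(im,m,60): print(c,s, onz(n,c,0.03).round(3))
# axis: hub top
print("hub", onz("top",(185+200/3.5,100+228/3.5),.132), two("top",(185+200/3.5,100+228/3.5),"scene",(240+381/4,120+310/4)))
print("stud", onz("top",(185+191/3.5,100+346/3.5),.175), two("top",(185+191/3.5,100+346/3.5),"scene",(240+290/4,120+190/4)))
print("pin", onz("top",(185+325/3.5,100+348/3.5),.16), two("top",(185+325/3.5,100+348/3.5),"scene",(240+199/4,120+277/4)))
print("strip", onz("top",(185+183/3.5,100+357/3.5),.0),onz("top",(185+167/3.5,100+403/3.5),.0))
E
```

```text
top
[480.1  46. ] [ 452   19   57   55 2239] [ 0.932 -0.495  0.03 ]
[86.6 52.7] [  61   27   53   52 2081] [0.905 0.571 0.03 ]
[527.6 155. ] [ 487  100   73  111 6708] [ 0.638 -0.617  0.03 ]
[ 93.9 159.1] [   0  110  109   87 1359] [0.612 0.538 0.03 ]
[205.8 127.8] [196 117  21  22 345] [0.701 0.238 0.03 ]
[275.1 127.9] [266 117  19  23 324] [0.703 0.051 0.03 ]
[405.9 161.5] [ 386  142   41   40 1269] [ 0.616 -0.298  0.03 ]
[355.5 161. ] [347 152  17  19 227] [ 0.616 -0.164  0.03 ]
[204.3 197. ] [194 188  22  19 315] [0.514 0.236 0.03 ]
[384.2 199.9] [375 191  20  18 262] [ 0.513 -0.241  0.03 ]
[318.1 219.7] [308 210  21  21 348] [ 0.458 -0.067  0.03 ]
[422.5 244.7] [409 232  28  26 583] [ 0.397 -0.341  0.03 ]
[529.5 370.4] [515 353  32  28 405] [ 0.08  -0.614  0.03 ]
scene
[122.8  23.8] [113   0  18  48 303] [-0.606  0.221  0.03 ]
[91.8 51.8] [ 76  11  33  86 482] [-0.54   0.039  0.03 ]
[39.5 97.3] [ 24  72  31  54 458] [-0.45  -0.225  0.03 ]
[503.8 169.7] [ 478  152   52   37 1022] [0.836 0.644 0.03 ]
[ 13.9 174.3] [  4 167  22  16 197] [-0.194 -0.454  0.03 ]
[ 21.9 186.7] [ 11 177
[... 195 characters left out ...]
512 -0.244  0.03 ]
[264.1 285.5] [259 276  11  19 169] [ 0.61  -0.164  0.03 ]
[225.9 316.5] [ 206  298   41   39 1200] [ 0.607 -0.294  0.03 ]
[116.4 398.8] [  50  370  126   50 4646] [ 0.585 -0.607  0.03 ]
[251.5 409.5] [224 391  62  29 944] [ 0.819 -0.401  0.03 ]
hub [0.58557629 0.1263551  0.132     ] (array([0.58674024, 0.12720733, 0.12409399]), np.float64(8.10534628079915e-06))
stud [0.49783141 0.12597413 0.175     ] (array([0.4977456 , 0.12586186, 0.17597787]), np.float64(8.619570229326087e-06))
pin [0.49913612 0.03490025 0.16      ] (array([0.49961122, 0.03554142, 0.16160368]), np.float64(0.0018614875520834037))
strip [0.50401651 0.15149952 0.        ] [0.46809433 0.16306508 0.        ]
```

Run:
```python
from h import *
a=cv2.imread("pics/scene0.png")[215:345,135:290]
b=cv2.imread("pics/top0.png")[140:280,300:470]
a=cv2.resize(a,(400,335),interpolation=cv2.INTER_CUBIC);b=cv2.resize(b,(390,335),interpolation=cv2.INTER_CUBIC)
cv2.imwrite("pics/cand.png",np.hstack([a,b]))
for n in("top","scene"):
    im=cv2.imread(f"pics/{n}0.png").astype(int)
    g=(im[...,1]>im[...,0]+40)&(im[...,1]>im[...,2]+40); r=(im[...,2]>im[...,1]+100)&(im[...,2]>im[...,0]+100)
    for c,s in blobs(im,g|r,60): print(n,c, onz(n,c,.05 if n=="top" else .03).round(3))
# move plan
R=ctrl.read_state(); p=R["ee_pos"]
from scipy.spatial.transform import Rotation as Ro
M=Ro.from_quat(R["eef_rot"]).as_matrix(); print(M.round(3))
print(M.T@(np.array([.498,.086,.25])-p))
```

```text
top [346. 195.] [ 0.523 -0.138  0.05 ]
top [368.5 231.8] [ 0.428 -0.198  0.05 ]
top [367.6 264.2] [ 0.344 -0.196  0.05 ]
scene [189.3 227.4] [ 0.329 -0.191  0.03 ]
scene [208.7 248. ] [ 0.42  -0.195  0.03 ]
scene [248.  255.6] [ 0.513 -0.134  0.03 ]
[[ 0.961  0.278 -0.   ]
 [ 0.278 -0.961  0.001]
 [ 0.    -0.001 -1.   ]]
[ 0.50222913 -0.51878974 -0.04441291]
```

View pics/cand.png

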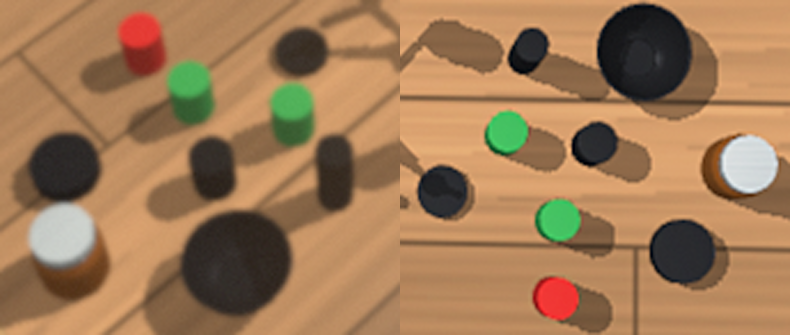

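Cup candidates, by top-view pixel:
- (384,200) black, short and wide: this is the cup blank.
- (356,161) taller and thinner: the tube.
- (318,220) lid, (423,245) flat box, (406,161) bowl.
- (346,195) and (368,232) green, (368,264) red: look-alikes.
- Three cups on the carousel are fixed.

The crop confirms (384,200), which is scene (217,280). In the top view the empty hook is at (278,199), the stud at (240,199) and the strip at (235,208). I'll do the carousel first.

```bash
python3 -m jog '{"slide":[[0,0,-25],[15,-15,-45],[45,-45,-45],[75,-78,-45],[105,-108,-45],[135,-140,-45],[165,-171,-45],[195,-202,-45],[225,-233,-45],[255,-264,-45],[285,-295,-45],[315,-326,-45],[345,-357,-45],[375,-388,-45],[405,-419,-45],[435,-450,-45],[465,-481,-45],[485,-502,-45],[502,-519,-45],[502,-519,-45]],"twist":[0,0,-0.08,-0.16,-0.24,-0.32,-0.4,-0.48,-0.56,-0.64,-0.72,-0.8,-0.88,-0.96,-1.04,-1.12,-1.2,-1.26,-1.31,-1.31]}' 1
python3 - <<'E'
from h import *
print(ctrl.read_state())
for n in("wrist","scene"): cv2.imwrite(f"pics/{n}1.png",ctrl.get_image(n)[:,:,::-1])
E
```

```text
clock: 2.15
ee_pos: [0.4987, 0.0881, 0.2498]
eef_rot: [0.698, 0.716, 0.0, -0.0]
force: [-0.2, -0.1, -0.6]
opening: 0.0004
{'clock': 2.15, 'joint_positions': array([3.67115004e-02, 1.48847420e-01, 1.56391925e+00, 8.93391278e-04,
       1.42911917e+00, 1.18686348e-02]), 'joint_velocities': array([-0.04633292, -0.02542569,  0.03234985, -0.04131328,  0.02334164,
        0.00422784]), 'joint_efforts': array([ 1.04460977e+00, -3.28777206e+01, -2.47529662e+01,  3.44786653e-01,
       -1.12816512e-01, -2.99446599e-02]), 'ee_pos': array([0.49868838, 0.08810808, 0.24982696]), 'eef_rot': array([ 6.98314298e-01,  7.15791117e-01,  1.98860815e-04, -4.21300015e-04]), 'force': array([-0.21640845, -0.06962473, -0.60962527]), 'torque': array([-0.03674364, -0.09290832, -0.03998966]), 'opening': 0.0004207519865063447}
```

View pics/wrist1.png

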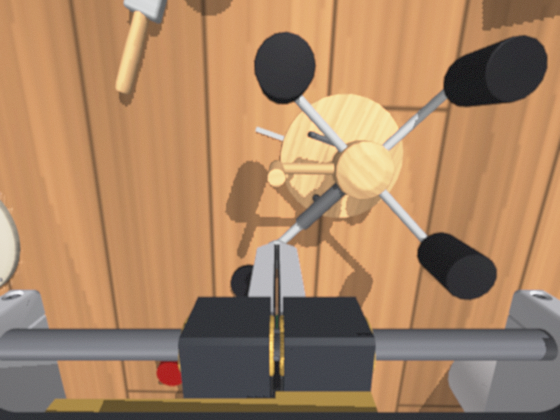

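View pics/scene1.png

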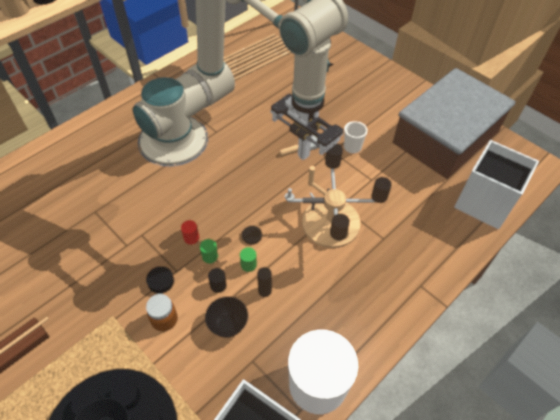

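Wrist view: stud top at (277,178), hub (364,169), strip from (257,129) to (283,137). The closed fingers are on the -y side of the stud. I'll cross-check positions from this view.

Run:
```python
from h import *
for nm,uv,z in(("hub",(364,168),.132),("stud",(276.5,177),.175),("strip a",(257,129.5),0),("strip b",(283,137.5),0),("foot",(343,157),.0)):
    print(nm,onz("wrist",uv,z).round(4))
```

```text
hub [0.5821 0.1276 0.132 ]
stud [0.4956 0.1239 0.175 ]
strip a [0.4675 0.1603 0.    ]
strip b [0.5037 0.1503 0.    ]
foot [0.5895 0.1253 0.    ]
```

```bash
python3 -m jog '{"slide":[[0,0,25],[0,0,50],[0,0,75],[0,0,95],[0,0,105],[0,0,105],[0,0,105]],"twist":[0,0,0,0,0,0,0]}'
cat > plan.py <<'E'
from h import *
from scipy.spatial.transform import Rotation as Ro
import sys
C=np.array([.585,.127])
def plan(pcmd,phi0,psis,r=.09):
    f=np.radians(phi0); X=np.array([np.cos(f),np.sin(f)]);Y=np.array([np.sin(f),-np.cos(f)])
    for ps in psis:
        a=np.radians(ps); d=C+r*np.array([np.cos(a),np.sin(a)])-pcmd
        ph=min(91.2,ps-90); print(ps,[round(1000*d@X,1),round(1000*d@Y,1)],"tw",round(np.radians(phi0-ph),3))
E
python3 -c "
from plan import *
plan(np.array([.498,.086]),91.2,range(204,120,-4))"
```

```text
clock: 2.95
ee_pos: [0.4981, 0.0852, 0.1462]
eef_rot: [0.7, 0.714, 0.0, 0.0]
force: [-0.1, 0.3, 0.5]
opening: 0.0004
204 [np.float64(4.3), np.float64(4.9)] tw 0.0
200 [np.float64(10.2), np.float64(2.6)] tw 0.0
196 [np.float64(16.2), np.float64(0.8)] tw 0.0
192 [np.float64(22.3), np.float64(-0.6)] tw 0.0
188 [np.float64(28.5), np.float64(-1.5)] tw 0.0
184 [np.float64(34.8), np.float64(-2.1)] tw 0.0
180 [np.float64(41.1), np.float64(-2.1)] tw 0.021
176 [np.float64(47.3), np.float64(-1.8)] tw 0.091
172 [np.float64(53.6), np.float64(-1.0)] tw 0.161
168 [np.float64(59.7), np.float64(0.2)] tw 0.23
164 [np.float64(65.8), np.float64(1.9)] tw 0.3
160 [np.float64(71.7), np.float64(3.9)] tw 0.37
156 [np.float64(77.5), np.float64(6.4)] tw 0.44
152 [np.float64(83.1), np.float64(9.3)] tw 0.51
148 [np.float64(88.4), np.float64(12.5)] tw 0.579
144 [np.float64(93.6), np.float64(16.2)] tw 0.649
140 [np.float64(98.5), np.float64(20.1)] tw 0.719
136 [np.float64(103.0), np.float64(24.4)] tw 0.789
132 [np.float64(107.3), np.float64(29.0)] tw 0.859
128 [np.float64(111.2), np.float64(33.9)] tw 0.929
124 [np.float64(114.8), np.float64(39.1)] tw 0.998
```

```bash
python3 -m jog '{"slide":[[4,0,0],[8,0,0],[12,0,0],[16,0,0],[19,-0.5,0],[22,-0.5,0],[24,-1,0],[26,-1,0],[28,-1.5,0],[30,-1.5,0],[32,-2,0],[34,-2,0],[36,-2,0],[38,-2,0]],"twist":[0,0,0,0,0,0,0,0,0,0,0,0,0,0]}'
python3 - <<'E'
from h import *
print(ctrl.read_state()["force"])
cv2.imwrite("pics/w2.png",ctrl.get_image("wrist")[:,:,::-1])
E
```

```text
clock: 4.35
ee_pos: [0.4954, 0.1237, 0.1456]
eef_rot: [0.7, 0.714, 0.0, 0.0]
force: [3.3, -4.0, -1.2]
opening: 0.0007
[ 3.32609991 -4.04706092 -1.18009941]
```

View pics/w2.png

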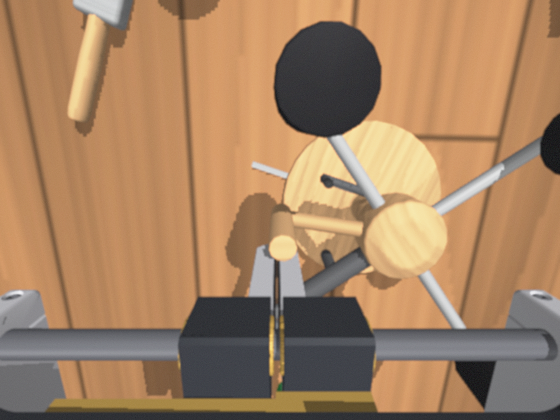

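```bash
python3 -m jog '{"slide":[[3,0,0],[6,0,0],[9,0,0],[12,0.5,0],[15,1,0],[18,1.5,0],[21,2,0],[24,3,0],[27,3.5,0],[30,4.5,0],[33,5.5,0],[36,7,0],[39,8,0],[42,9.5,0],[45,11,0]],"twist":[0.02,0.05,0.09,0.12,0.16,0.19,0.23,0.26,0.3,0.33,0.37,0.4,0.44,0.47,0.51]}'
python3 - <<'E'
from h import *
print(ctrl.read_state()["force"])
cv2.imwrite("pics/t3.png",cv2.resize(ctrl.get_image("top")[100:270,185:325,::-1],None,fx=3,fy=3,interpolation=cv2.INTER_CUBIC))
cv2.imwrite("pics/w3.png",ctrl.get_image("wrist")[:,:,::-1])
E
```

```text
clock: 5.9
ee_pos: [0.5036, 0.1687, 0.1455]
eef_rot: [0.858, 0.514, -0.001, -0.0]
force: [-0.2, -3.9, 1.3]
opening: 0.0002
[-0.2080283  -3.86846307  1.30507724]
```

View pics/w3.png

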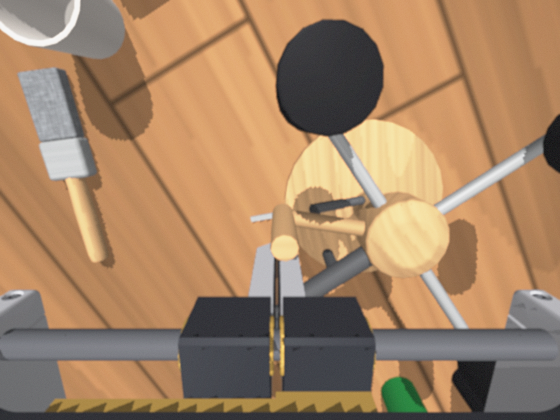

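View pics/t3.png

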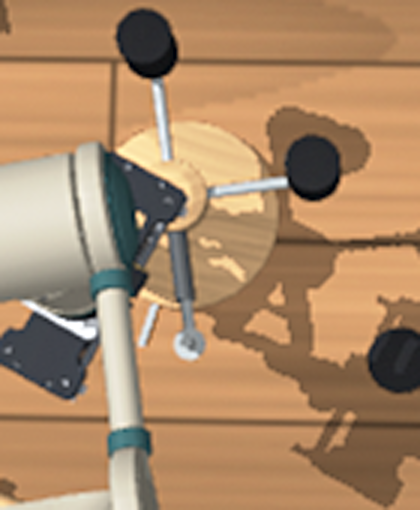

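```bash
python3 -c "
from plan import *
f=np.radians(91.2);X=np.array([np.cos(f),np.sin(f)]);Y=np.array([np.sin(f),-np.cos(f)])
p=np.array([.498,.086])+.083*X+.009*Y; print(p)
plan(p,91.2-np.degrees(.51),range(152,116,-2))"
```

```text
[0.50525981 0.16917028]
152 [np.float64(0.2), np.float64(0.2)] tw -0.0
150 [np.float64(3.3), np.float64(0.3)] tw 0.035
148 [np.float64(6.5), np.float64(0.4)] tw 0.069
146 [np.float64(9.6), np.float64(0.7)] tw 0.104
144 [np.float64(12.7), np.float64(1.1)] tw 0.139
142 [np.float64(15.8), np.float64(1.6)] tw 0.174
140 [np.float64(18.9), np.float64(2.2)] tw 0.209
138 [np.float64(22.0), np.float64(2.9)] tw 0.244
136 [np.float64(25.0), np.float64(3.7)] tw 0.279
134 [np.float64(28.0), np.float64(4.6)] tw 0.314
132 [np.float64(31.0), np.float64(5.6)] tw 0.349
130 [np.float64(33.9), np.float64(6.7)] tw 0.384
128 [np.float64(36.8), np.float64(8.0)] tw 0.419
126 [np.float64(39.7), np.float64(9.3)] tw 0.453
124 [np.float64(42.5), np.float64(10.7)] tw 0.488
122 [np.float64(45.2), np.float64(12.2)] tw 0.523
120 [np.float64(47.9), np.float64(13.9)] tw 0.558
118 [np.float64(50.5), np.float64(15.6)] tw 0.593
```

```bash
python3 -m jog '{"slide":[[3,0,0],[6,0.5,0],[9,0.5,0],[12,1,0],[15,1.5,0],[18,2,0],[21,2.5,0],[24,3.5,0],[27,4.5,0],[29,5,0],[31,5.5,0],[31,5.5,0]],"twist":[0.03,0.07,0.1,0.13,0.17,0.2,0.23,0.27,0.3,0.32,0.35,0.35]}'
python3 -c "
from bench import ctrl
s=ctrl.read_state();print(s['force'],s['torque'])"
```

```text
clock: 7.2
ee_pos: [0.5227, 0.1944, 0.145]
eef_rot: [0.934, 0.358, -0.001, -0.001]
force: [-3.4, -0.7, 0.9]
opening: 0.0004
[-3.40987186 -0.74895     0.87505109] [-0.15879642  0.52184685  0.03659704]
```

```bash
python3 -m jog '{"slide":[[1,0,0],[2,0,0],[3,0,0],[3,0,0]],"twist":[0.01,0.02,0.03,0.03]}'
python3 -m jog '{"slide":[[1,0,0],[2,0,0],[2,0,0]],"twist":[0.01,0.02,0.02]}'
python3 -m jog '{"slide":[[1,0,0],[2,0,0],[2,0,0]],"twist":[0.01,0.02,0.02]}'
python3 - <<'E'
from h import *
cv2.imwrite("pics/t4.png",cv2.resize(ctrl.get_image("top")[100:270,185:325,::-1],None,fx=3,fy=3,interpolation=cv2.INTER_CUBIC))
E
```

```text
clock: 7.6
ee_pos: [0.5262, 0.1959, 0.145]
eef_rot: [0.939, 0.344, -0.001, -0.0]
force: [-3.5, -0.8, -0.6]
opening: 0.0007
clock: 7.9
ee_pos: [0.5283, 0.197, 0.1452]
eef_rot: [0.942, 0.334, -0.0, 0.0]
force: [-2.5, -0.8, -2.5]
opening: 0.0006
clock: 8.2
ee_pos: [0.5301, 0.1982, 0.1453]
eef_rot: [0.946, 0.325, 0.0, 0.0]
force: [-3.0, -0.9, -0.9]
opening: 0.0006
```

View pics/t4.png

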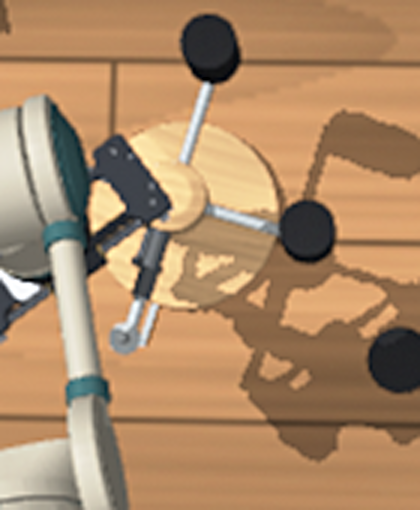

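Run:
```python
from h import *
for u in((125,338),(124,341)):
    p=onz("top",(185+u[0]/3,100+u[1]/3),.15); d=p[:2]-[.585,.127]; print(p,np.hypot(*d),np.degrees(np.arctan2(d[1],d[0])))
```

```text
[0.46571752 0.15947163 0.15      ] 0.12362328413782676 164.7716884018059
[0.46326531 0.16022394 0.15      ] 0.12618702376318408 164.7345544731472
```

```bash
python3 -m jog '{"slide":[[1,0,0],[2,0,0],[2,0,0]],"twist":[0.01,0.02,0.02]}'
python3 -m jog '{"slide":[[1,0,0],[2,0,0],[2,0,0]],"twist":[0.01,0.02,0.02]}'
```

```text
clock: 8.55
ee_pos: [0.5317, 0.1994, 0.1455]
eef_rot: [0.949, 0.315, 0.0, 0.0]
force: [-3.4, -2.1, -1.4]
opening: 0.0007
clock: 8.85
ee_pos: [0.5325, 0.2001, 0.1454]
eef_rot: [0.952, 0.306, -0.001, 0.001]
force: [-4.3, -3.1, -1.1]
opening: 0.0004
```

```bash
python3 -m jog '{"slide":[[1,0,0],[2,0,0],[2,0,0]],"twist":[0,0,0]}'
python3 -m jog '{"slide":[[1,0,0],[2,0,0],[2,0,0],[2,0,0]],"twist":[0,0,0,0]}'
```

```text
clock: 9.15
ee_pos: [0.5332, 0.2005, 0.1454]
eef_rot: [0.952, 0.306, -0.002, 0.001]
force: [-5.6, -4.6, 1.3]
opening: 0.0002
clock: 9.55
ee_pos: [0.534, 0.2009, 0.1454]
eef_rot: [0.952, 0.306, -0.003, 0.001]
force: [-6.9, -5.7, 1.2]
opening: 0.0007
```

```bash
python3 -m jog '{"slide":[[-2,0,0],[-4,0,0],[-6,0,0],[-8,0,0],[-11,0,0],[-15,0,0],[-20,0,0],[-24,0,0],[-24,0,-10],[-24,0,-30],[-24,0,-60],[-24,0,-80],[-24,0,-80]],"twist":[0,0,0,0,0,0,0,0,0,0,0,0,0]}'
python3 - <<'E'
from h import *
print(ctrl.read_state()["eef_rot"],ctrl.read_state()["ee_pos"])
for n in("wrist","top","scene"): cv2.imwrite(f"pics/{n}5.png",ctrl.get_image(n)[:,:,::-1])
a=cv2.imread("pics/top5.png")[100:270,185:325];b=cv2.imread("pics/scene5.png")[120:260,240:380]
cv2.imwrite("pics/z5.png",np.hstack([cv2.resize(a,(390,474),interpolation=2),cv2.resize(b,(400,474),interpolation=2)]))
E
```

```text
clock: 10.85
ee_pos: [0.5191, 0.1897, 0.2293]
eef_rot: [0.952, 0.306, 0.004, 0.0]
force: [-0.0, -0.1, 0.2]
opening: 0.0008
[9.52056126e-01 3.05896849e-01 4.01951634e-03 3.05208180e-04] [0.51905408 0.18968341 0.22929055]
```

View pics/wrist5.png

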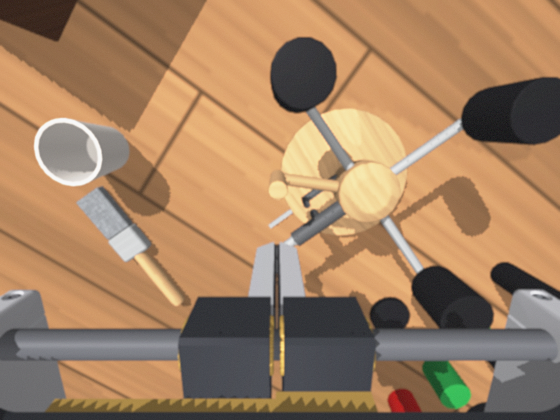

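View pics/z5.png

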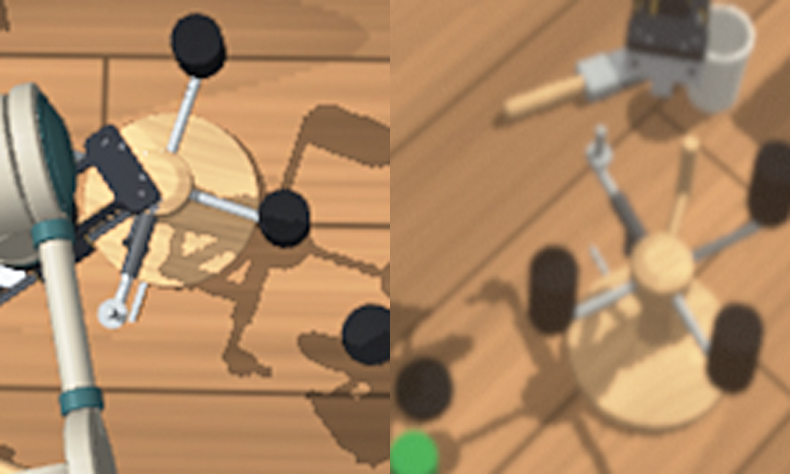

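Run:
```python
from h import *
C=np.array([.585,.127])
def rep(n,p): d=p[:2]-C; print(n,p.round(4),np.hypot(*d).round(4),np.degrees(np.arctan2(d[1],d[0])).round(2))
p,e=two("top",(226.3,212.7),"scene",(314.2,157.8)); rep("pin",p); print(e)
rep("pin top",onz("top",(226.3,212.7),.16)); rep("pin sc",onz("scene",(314.2,157.8),.16))
rep("stud sc",onz("scene",(345,162.5),.175))
rep("stud wr",onz("wrist",(277,186),.175)); rep("hub",onz("wrist",(370,190),.132))
rep("strip",onz("wrist",(272,225),0))
```

```text
pin [0.4672 0.1613 0.1623] 0.1227 163.77
0.00684289410930751
pin top [0.465 0.159 0.16 ] 0.1242 165.06
pin sc [0.4679 0.1657 0.16  ] 0.1234 161.7
stud sc [0.5468 0.204  0.175 ] 0.086 116.4
stud wr [0.5449 0.2089 0.175 ] 0.0912 116.08
hub [0.5851 0.1317 0.132 ] 0.0047 88.61
strip [0.4669 0.1615 0.    ] 0.123 163.7
```

```bash
python3 -m jog '{"slide":[[-9,-5,-10],[-18,-10,-20],[-30,-16,-22],[-45,-23,-22],[-60,-30,-22],[-72,-37,-22],[-82,-42,-22],[-90,-46,-22],[-90,-46,-22],[-90,-46,-22]],"twist":[0.1,0.22,0.35,0.48,0.61,0.74,0.84,0.91,0.91,0.91]}' -1
python3 - <<'E'
from h import *
print(ctrl.read_state()["joint_positions"].round(2))
c=ctrl.get_calibration("wrist")
cv2.imwrite("pics/w6.png",ctrl.get_image("wrist")[:,:,::-1])
np.savez("w6.npz",**c)
E
```

```text
clock: 12.0
ee_pos: [0.4165, 0.174, 0.2466]
eef_rot: [0.99, -0.143, -0.001, 0.0]
force: [-0.3, -0.4, 0.2]
opening: 0.0773
[ 0.24  0.06  1.67 -0.    1.41  2.1 ]
```

View pics/w6.png

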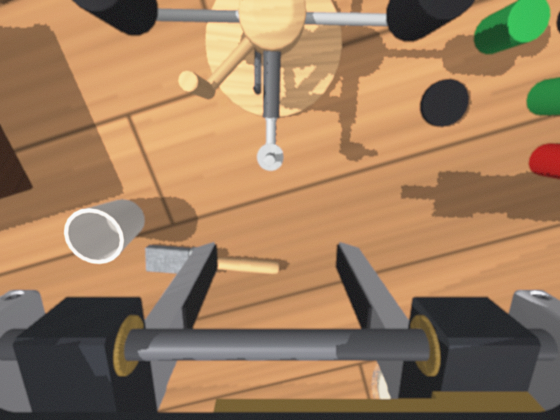

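Run:
```python
from h import *
a=cv2.imread("pics/w6.png")[120:190,235:305]
cv2.imwrite("pics/w6z.png",cv2.resize(a,None,fx=8,fy=8,interpolation=cv2.INTER_CUBIC))
```

```text
(no output)
```

View pics/w6z.png

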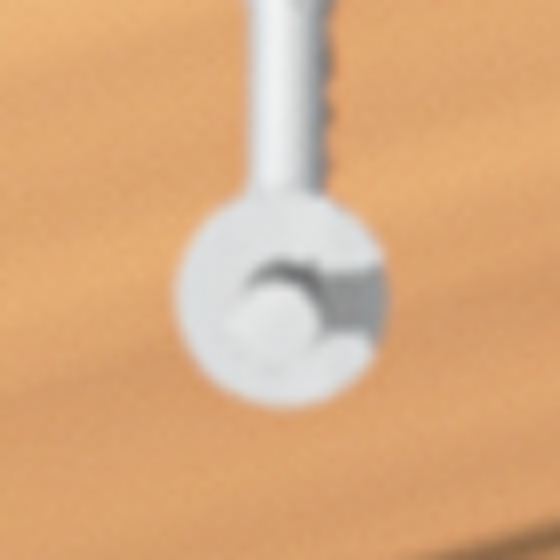

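Run:
```python
from h import *
c=dict(np.load("w6.npz")); C=np.array([.585,.127])
for n,uv,z in(("collar",(269.8,156.8),.130),("tip",(268.6,159.3),.160),("hub",(270.5,10),.132),("stud",(189,80.5),.175)):
    p=onz("wrist",uv,z,c); d=p[:2]-C; print(n,p.round(4),np.hypot(*d).round(4),np.degrees(np.arctan2(d[1],d[0])).round(2))
s=ctrl.read_state(); print(s["ee_pos"],-c["R"].T@c["t"])
from scipy.spatial.transform import Rotation as Ro
M=Ro.from_quat(s["eef_rot"]).as_matrix(); p=np.array([.513,-.2425,.30]); print(M.round(4)); print(1000*M.T@(p-s["ee_pos"]), M.T@(np.array([.4678,.1605,.16])-s["ee_pos"]))
```

```text
collar [0.4671 0.1647 0.13  ] 0.1237 162.25
tip [0.4681 0.1649 0.16  ] 0.1229 162.03
hub [0.5858 0.1283 0.132 ] 0.0015 56.79
stud [0.5447 0.2057 0.175 ] 0.0884 117.12
[0.41686501 0.17401449 0.24674332] [0.49375548 0.15043925 0.42567977]
[[ 9.591e-01 -2.831e-01 -9.000e-04]
 [-2.831e-01 -9.591e-01 -3.000e-04]
 [-8.000e-04  6.000e-04 -1.000e+00]]
[210.07329247 372.29067112 -53.21091085] [ 0.05274452 -0.00150632  0.08670159]
```

```bash
python3 -m jog '{"slide":[[5,15,0],[15,40,0],[25,65,0],[35,90,0],[45,115,0],[55,140,0],[65,165,0],[75,190,0],[85,215,0],[95,240,0],[105,265,0],[115,290,5],[125,315,15],[135,338,30],[145,358,42],[150,372,47],[150,372,47],[150,372,47]],"twist":[0,0,0,0,0,0,0,0,0,0,0,0,0,0,0,0,0,0]}' -1
python3 - <<'E'
from h import *
c=ctrl.get_calibration("wrist")
cv2.imwrite("pics/w7.png",ctrl.get_image("wrist")[:,:,::-1]); np.savez("w7.npz",**c)
E
```

```text
clock: 13.85
ee_pos: [0.4549, -0.225, 0.2005]
eef_rot: [0.99, -0.144, -0.0, -0.0]
force: [-0.2, -0.4, 0.4]
opening: 0.0937
```

View pics/w7.png

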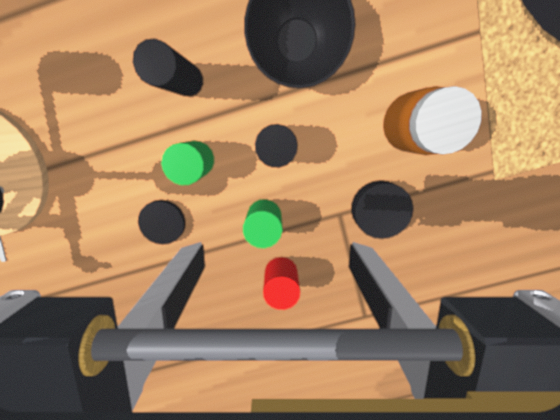

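Run:
```python
from h import *
c=dict(np.load("w7.npz")); im=cv2.imread("pics/w7.png")
m=(im.max(2)<60).astype(np.uint8); m[:110]=0;m[185:]=0;m[:,:240]=0;m[:,330:]=0
cn=max(cv2.findContours(m,0,1)[0],key=cv2.contourArea); (u,v),r=cv2.minEnclosingCircle(cn); M=cv2.moments(cn); g=(M["m10"]/M["m00"],M["m01"]/M["m00"])
print((u,v),r,g,cv2.fitEllipse(cn))
s=ctrl.read_state()
from scipy.spatial.transform import Rotation as Ro
R=Ro.from_quat(s["eef_rot"]).as_matrix()
for uv,z in((g,.06),(g,.045),((u,v),.05)):
    p=onz("wrist",uv,z,c); print(p, 1000*R.T@(p-s["ee_pos"]))
o,d=ray("wrist",g,c); print("diam mm",2*r/299*(o[2]-.06)/abs(d[2])*1000, d)
```

```text
(276.4285583496094, 145.57142639160156) 20.012855529785156 (277.9796914665104, 149.32005467682092) ((277.2563171386719, 147.49635314941406), (33.348384857177734, 38.792442321777344), 64.91226196289062)
[ 0.50847912 -0.2434308   0.06      ] [ 56.58176063   2.87257852 140.88459068]
[ 0.50737885 -0.24317629  0.045     ] [ 55.45022188   2.94789922 155.8842346 ]
[ 0.51202397 -0.24278137  0.05      ] [ 59.79361201   1.24835861 150.88627234]
diam mm 41.990174854253056 [-0.07474682  0.01729017 -1.01902419]
```

Run:
```python
from h import *
im=cv2.imread("pics/w7.png")
a=im[110:185,240:315]; cv2.imwrite("pics/w7z.png",cv2.resize(a,None,fx=8,fy=8,interpolation=cv2.INTER_NEAREST)*2)
print(im[145,250:305].max(1)); print(im[120:175,276].max(1))
```

```text
[228 233 236 234 210 133  68  58  62  62  60  59  57  60  60  60  57  59
  59  58  64  58  58  60  56  61  59  58  58  59  59  58  60  56  55  59
  59  59  58  58  58  57  58  58  57  60  63 105 147 168 169 170 168 169
 168]
[233 235 231 203 129  63  61  63  63  59  62  61  60  58  62  61  63  58
  57  58  61  54  60  61  60  59  59  58  61  57  58  61  61  54  59  56
  56  60  53  58  58  55  57  55  58  55  92 169 229 237 235 232 233 233
 233]
```

View pics/w7z.png

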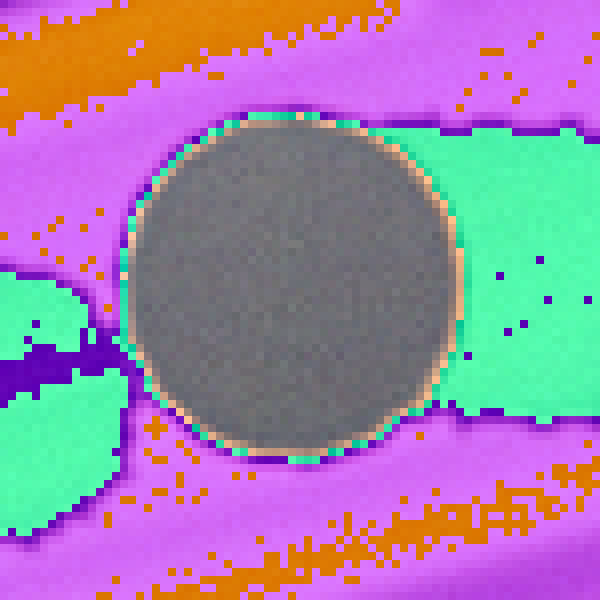

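Run:
```python
from h import *
from scipy.spatial.transform import Rotation as Ro
c=dict(np.load("w7.npz")); s=ctrl.read_state(); R=Ro.from_quat(s["eef_rot"]).as_matrix()
p=onz("wrist",(276.2,144.8),.058,c); print(p,1000*R.T@(p-s["ee_pos"]))
```

```text
[ 0.51333538 -0.24292414  0.058     ] [ 61.09388877   1.00925179 142.88675463]
```

```bash
python3 -m jog '{"slide":[[20,1,0],[40,1,0],[55,1,10],[61,1,30],[61,1,60],[61,1,90],[61,1,120],[61,1,145],[61,1,165],[61,1,175],[61,1,180],[61,1,180],[61,1,180]],"twist":[0,0,0,0,0,0,0,0,0,0,0,0,0]}' -1
python3 - <<'E'
from h import *
cv2.imwrite("pics/w8.png",ctrl.get_image("wrist")[:,:,::-1])
cv2.imwrite("pics/s8.png",cv2.resize(ctrl.get_image("scene")[200:340,130:310,::-1],None,fx=4,fy=4))
E
```

```text
clock: 15.2
ee_pos: [0.5138, -0.2439, 0.0214]
eef_rot: [0.99, -0.143, 0.001, 0.0]
force: [0.0, -0.9, 0.5]
opening: 0.0938
```

View pics/w8.png

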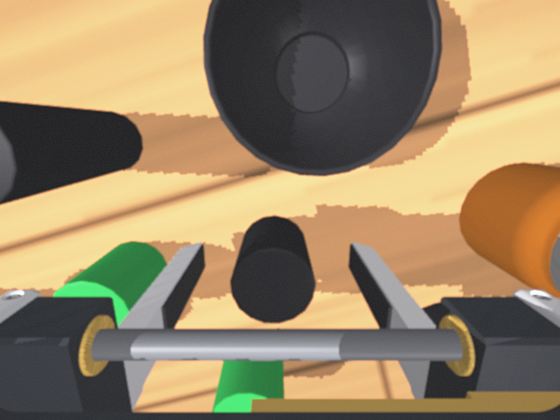

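View pics/s8.png

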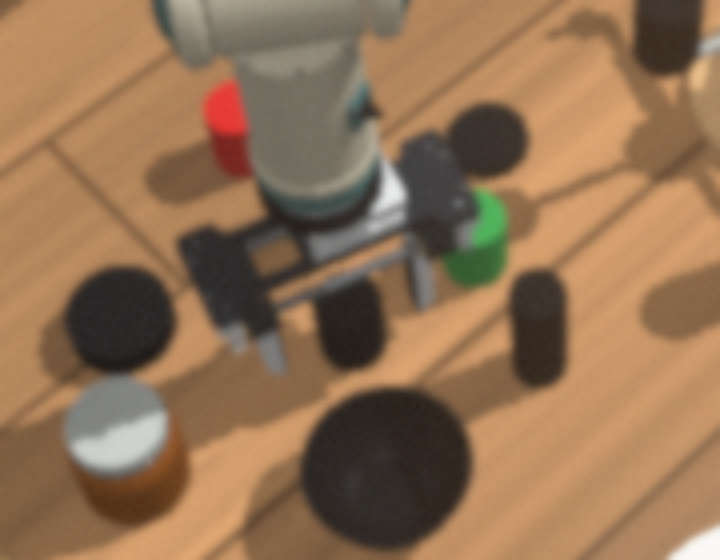

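Run:
```python
from h import *
from scipy.spatial.transform import Rotation as Ro
s=ctrl.read_state(); R=Ro.from_quat(s["eef_rot"]).as_matrix(); p=s["ee_pos"]; x=R[:,0]
for dx in(-.025,-.023,-.021): 
    q=p+dx*x; q[2]=.06; print(dx,proj("wrist",q))
for dx in(.021,.023,.025): 
    q=p+dx*x; q[2]=.0; print(dx,proj("wrist",q))
for dy in(-.023,.023):
    q=p+dy*R[:,1]; q[2]=.06; print(proj("wrist",q))
```

```text
-0.025 [274.92601701 325.33468452]
-0.023 [274.92035095 322.20763722]
-0.021 [274.91464656 319.0594404 ]
0.021 [275.15677671 214.23456879]
0.023 [275.15294075 211.48688825]
0.025 [275.14908444 208.72463537]
[231.17858735 284.69602637]
[318.51733304 284.64499642]
```

Cup centred between the fingers at (273,270), with its front rim at row 322, which matches a centred grasp. Closing now and lifting.

```bash
python3 -m jog '{"slide":[[0,0,0],[0,0,0],[0,0,0],[0,0,0],[0,0,0],[0,0,0],[0,0,0]],"twist":[0,0,0,0,0,0,0]}' 1
python3 -m jog '{"slide":[[0,0,-5],[0,0,-15],[0,0,-30],[0,0,-55],[0,0,-90],[0,0,-130],[0,0,-170],[0,0,-200],[0,0,-215],[0,0,-220],[0,0,-220]],"twist":[0,0,0,0,0,0,0,0,0,0,0]}'
python3 - <<'E'
from h import *
cv2.imwrite("pics/w9.png",ctrl.get_image("wrist")[:,:,::-1])
s=ctrl.read_state();print(s["force"],s["ee_pos"],s["eef_rot"],s["opening"])
E
```

```text
clock: 16.0
ee_pos: [0.513, -0.2434, 0.0204]
eef_rot: [0.99, -0.144, -0.0, -0.0]
force: [-0.8, 0.7, -0.5]
opening: 0.0458
clock: 17.1
ee_pos: [0.5131, -0.2436, 0.2413]
eef_rot: [0.99, -0.144, 0.001, 0.0]
force: [1.0, 0.1, -0.4]
opening: 0.0456
[-0.45102233 -0.45368086 -1.9356575 ] [ 0.51259391 -0.24332913  0.24012698] [ 9.89633083e-01 -1.43618393e-01 -3.31713300e-04 -9.09494868e-05] 0.046054024603521614
```

View pics/w9.png

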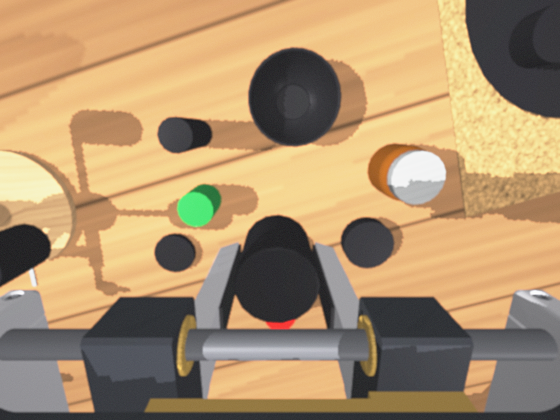

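```bash
python3 -m jog '{"slide":[[-4,-9,0],[-12,-28,0],[-22,-53,0],[-33,-78,0],[-44,-103,0],[-55,-129,0],[-66,-155,0],[-77,-181,0],[-88,-207,0],[-99,-233,0],[-110,-259,0],[-121,-285,0],[-132,-311,0],[-143,-337,0],[-151,-357,0],[-157,-371,0],[-159.5,-377.5,0],[-159.5,-377.5,10],[-159.5,-377.5,20],[-159.5,-377.5,20]],"twist":[0,0,0,0,0,0,0,0,0,0,0,0,0,0,0,0,0,0,0,0]}'
python3 - <<'E'
from h import *
s=ctrl.read_state();print(s["force"],s["ee_pos"],s["eef_rot"])
for n in("wrist","top","scene"): cv2.imwrite(f"pics/{n}10.png",ctrl.get_image(n)[:,:,::-1])
a=cv2.imread("pics/top10.png")[100:270,185:325];b=cv2.imread("pics/scene10.png")[100:240,240:380]
cv2.imwrite("pics/z10.png",np.hstack([cv2.resize(a,(390,474),interpolation=2),cv2.resize(b,(400,400*1),interpolation=2).copy() if 0 else cv2.resize(b,(400,474),interpolation=2)]))
E
```

```text
clock: 19.15
ee_pos: [0.4658, 0.1628, 0.2182]
eef_rot: [0.99, -0.144, -0.002, 0.001]
force: [-0.7, -0.4, -2.1]
opening: 0.0461
[-0.66345181 -0.39708275 -2.09460396] [0.46575958 0.16281382 0.21817753] [ 9.89581117e-01 -1.43957539e-01 -2.11321478e-03  9.86761603e-04]
```

View pics/z10.png

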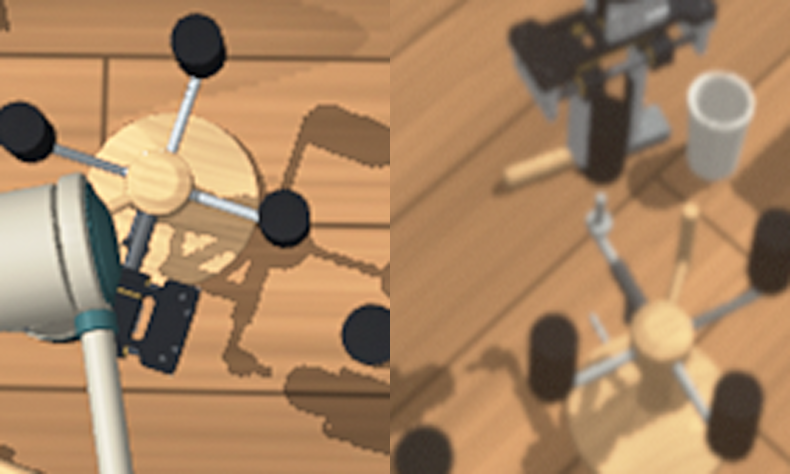

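View pics/wrist10.png

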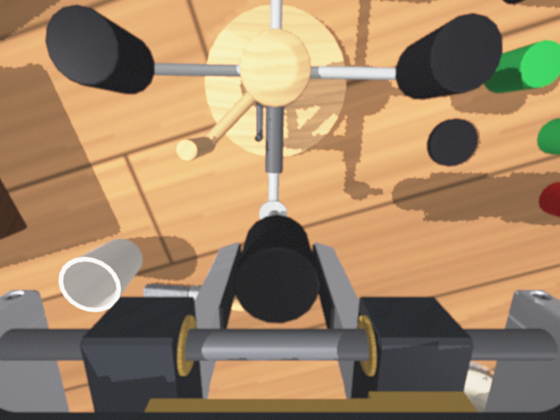

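Run:
```python
from h import *
from scipy.spatial.transform import Rotation as Ro
im=cv2.imread("pics/wrist10.png")
a=im[150:330,220:340]; cv2.imwrite("pics/w10z.png",cv2.resize(a,None,fx=3.3,fy=3.3,interpolation=2))
s=ctrl.read_state(); R=Ro.from_quat(s["eef_rot"]).as_matrix(); p=s["ee_pos"]
for dz in(.04,-.02): print(dz,[proj("wrist",p+R[:,0]*k+np.array([0,0,dz]))[:].round(1) for k in(-.023,0,.023)])
g=im.max(2).astype(int)
for v in(180,190,196,203,206,209): print(v,g[v,255:295])
```

```text
0.04 [array([274.8, 324.1]), array([274.8, 286.4]), array([274.7, 245.4])]
-0.02 [array([275.2, 272.1]), array([275.2, 243. ]), array([275.1, 212.1])]
180 [235 234 235 234 235 234 234 234 234 235 235 235 231 222 224 235 239 241
 239 232 222 205 176 184 223 238 240 239 240 240 239 240 240 240 239 240
 240 240 240 240]
190 [240 240 240 240 240 239 239 239 239 239 239 239 236 229 227 234 236 239
 237 230 221 198 170 194 229 236 236 234 234 234 234 233 233 233 234 232
 233 234 234 234]
196 [236 236 235 236 235 234 235 235 235 234 234 235 231 227 229 240 243 241
 237 231 221 199 170 192 229 236 236 234 233 233 233 232 231 231 230 229
 228 227 228 227]
203 [228 227 225 226 226 227 226 226 218 215 214 223 230 233 234 235 235 235
 235 236 237 237 237 237 230 217 205 204 217 225 229 228 229 228 228 229
 230 229 230 229]
206 [229 228 227 228 228 226 222 223 232 234 234 232 233 234 234 235 235 235
 235 235 237 236 236 237 235 233 232 231 226 216 221 228 231 230 231 232
 232 232 233 233]
209 [230 229 230 229 229 228 230 234 234 234 233 233 234 234 234 233 229 225
 225 224 224 226 230 235 235 233 231 231 233 233 224 222 230 234 234 233
 234 234 234 235]
```

View pics/w10z.png

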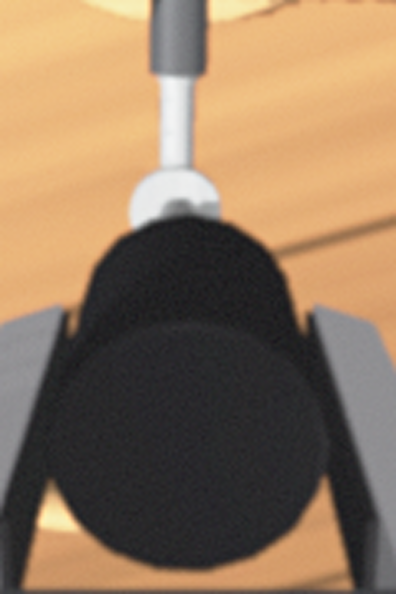

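Run:
```python
from h import *
from scipy.spatial.transform import Rotation as Ro
s=ctrl.read_state(); R=Ro.from_quat(s["eef_rot"]).as_matrix(); p=s["ee_pos"]; print(p)
for nm,uv,z in(("collar inner",(273,201.3),.13),("arm",(272.5,180),.119),("hub",(275,68),.132)):
    q=onz("wrist",uv,z); print(nm,q.round(4),(1000*R.T@(q-p)).round(1))
print("cup bottom near back edge: should be 23,0,20 ->", (1000*R.T@(onz("wrist",(277,216),p[2]-.0204)-p)).round(1))
# scene: cup bottom and tip
print(proj("scene",p+[0,0,-.0204]),proj("scene",p+[0,0,.0396]))
```

```text
[0.46745133 0.16306748 0.2202123 ]
collar inner [0.4806 0.1615 0.13  ] [13.1 -2.3 90.2]
arm [0.498  0.1568 0.119 ] [ 31.1  -2.8 101.2]
hub [0.588  0.1274 0.132 ] [125.7  -0.2  88.2]
cup bottom near back edge: should be 23,0,20 -> [20.   1.3 20.4]
[314.37558731 148.55777985] [315.87782514 133.12429151]
```

```bash
python3 -m jog '{"slide":[[0.5,-2,5],[0.5,-2,15],[0.5,-2,25],[0.5,-2,32],[0.5,-2,34],[0.5,-2,34],[0.5,-2,34],[0.5,-2,34]],"twist":[0,0,0,0,0,0,0,0]}'
python3 - <<'E'
from h import *
for i in range(3):
    s=ctrl.read_state();print(s["force"],s["torque"],s["ee_pos"])
cv2.imwrite("pics/w11.png",ctrl.get_image("wrist")[150:330,220:340,::-1].repeat(3,0).repeat(3,1))
E
```

```text
clock: 20.1
ee_pos: [0.4688, 0.1656, 0.1868]
eef_rot: [0.99, -0.144, 0.0, -0.0]
force: [-0.1, -0.5, -1.8]
opening: 0.046
[-0.12087054 -0.50519717 -1.83972697] [ 0.02166986  0.01397387 -0.02873476] [0.46875944 0.16557264 0.18682369]
[-0.12087054 -0.50519717 -1.83972697] [ 0.02166986  0.01397387 -0.02873476] [0.46875944 0.16557264 0.18682369]
[-0.12087054 -0.50519717 -1.83972697] [ 0.02166986  0.01397387 -0.02873476] [0.46875944 0.16557264 0.18682369]
```

View pics/w11.png

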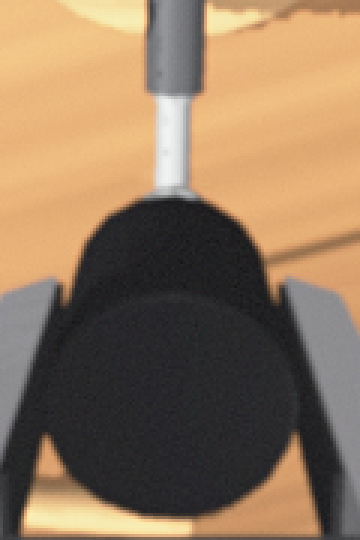

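```bash
python3 -m jog '{"slide":[[0,0,1],[0,0,2.5],[0,0,4],[0,0,5.5],[0,0,7],[0,0,7]],"twist":[0,0,0,0,0,0]}'
python3 -m jog '{"slide":[[0,0,1],[0,0,2],[0,0,2]],"twist":[0,0,0]}'
```

```text
clock: 20.75
ee_pos: [0.4682, 0.1654, 0.1791]
eef_rot: [0.99, -0.144, -0.0, 0.0]
force: [1.2, -0.5, -1.7]
opening: 0.046
clock: 21.05
ee_pos: [0.4684, 0.1654, 0.1773]
eef_rot: [0.99, -0.144, -0.0, 0.0]
force: [0.5, -0.7, -0.5]
opening: 0.0457
```

```bash
python3 -m jog '{"slide":[[0,0,1],[0,0,2],[0,0,2],[0,0,2]],"twist":[0,0,0,0]}'
python3 -c "
from bench import ctrl
s=ctrl.read_state();print(s['force'],s['torque'])"
```

```text
clock: 21.45
ee_pos: [0.4684, 0.1655, 0.1754]
eef_rot: [0.99, -0.144, -0.0, 0.0]
force: [0.2, 0.4, -1.1]
opening: 0.046
[ 0.24083222  0.43031447 -1.11557068] [ 0.06564257  0.01712182 -0.00332128]
```

```bash
python3 -m jog '{"slide":[[0,0,1],[0,0,2],[0,0,3],[0,0,3]],"twist":[0,0,0,0]}'
python3 - <<'E'
from h import *
s=ctrl.read_state();print(s['force'],s['torque'])
b=ctrl.get_image("scene")[100:240,240:380,::-1]
cv2.imwrite("pics/s12.png",cv2.resize(b,None,fx=4,fy=4,interpolation=2))
cv2.imwrite("pics/w12.png",ctrl.get_image("wrist")[150:330,220:340,::-1].repeat(3,0).repeat(3,1))
E
```

```text
clock: 21.85
ee_pos: [0.4683, 0.1655, 0.1722]
eef_rot: [0.99, -0.144, -0.0, 0.0]
force: [-0.1, -0.4, -1.7]
opening: 0.0455
[-0.09313832 -0.38212879 -1.66373629] [ 0.0361629   0.01706254 -0.00702323]
```

View pics/s12.png

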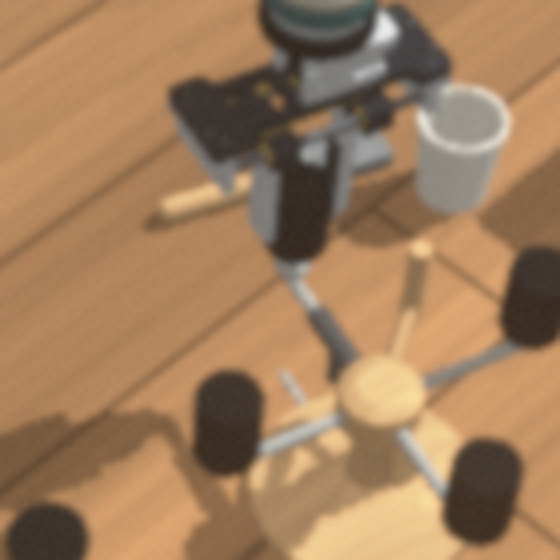

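View pics/w12.png

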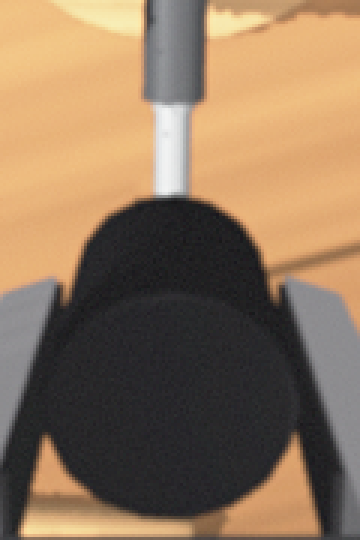

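The vertical force is at its free-hanging value 8 mm below the tip height, so the pin is in the bore. Lowering to the collar.

```bash
python3 -m jog '{"slide":[[0,0,2],[0,0,4],[0,0,6],[0,0,8],[0,0,10],[0,0,12],[0,0,14],[0,0,15],[0,0,16],[0,0,16]],"twist":[0,0,0,0,0,0,0,0,0,0]}'
python3 -m jog '{"slide":[[0,0,1],[0,0,2],[0,0,3],[0,0,3],[0,0,3]],"twist":[0,0,0,0,0]}'
python3 -m jog '{"slide":[[0,0,1],[0,0,2],[0,0,2],[0,0,2]],"twist":[0,0,0,0]}'
```

```text
clock: 22.95
ee_pos: [0.4684, 0.1655, 0.1563]
eef_rot: [0.99, -0.144, -0.0, 0.0]
force: [0.6, 0.8, -0.3]
opening: 0.0458
clock: 23.45
ee_pos: [0.4684, 0.1655, 0.1534]
eef_rot: [0.99, -0.144, -0.0, 0.0]
force: [-0.4, -0.9, -1.2]
opening: 0.046
clock: 23.85
ee_pos: [0.4684, 0.1654, 0.1514]
eef_rot: [0.99, -0.144, -0.0, 0.0]
force: [0.0, 0.5, -1.9]
opening: 0.046
```

```bash
python3 -m jog '{"slide":[[0,0,0.5],[0,0,1],[0,0,1.5],[0,0,1.5]],"twist":[0,0,0,0]}'
python3 -m jog '{"slide":[[0,0,0.5],[0,0,1],[0,0,1.5],[0,0,1.5]],"twist":[0,0,0,0]}'
python3 -c "
from bench import ctrl
s=ctrl.read_state();print(s['force'],s['torque'])"
```

```text
clock: 24.25
ee_pos: [0.4684, 0.1655, 0.1499]
eef_rot: [0.99, -0.144, -0.0, 0.0]
force: [0.2, -0.7, -0.8]
opening: 0.0459
clock: 24.65
ee_pos: [0.4685, 0.1655, 0.1486]
eef_rot: [0.99, -0.144, 0.0, 0.0]
force: [-0.4, -0.0, 0.3]
opening: 0.0461
[-0.40599849 -0.04014273  0.29078781] [0.03673974 0.14402749 0.01874552]
```

```bash
python3 -m jog '{"slide":[[0,0,0.5],[0,0,1],[0,0,1],[0,0,1]],"twist":[0,0,0,0]}'
python3 -m jog '{"slide":[[0,0,-0.5],[0,0,-1],[0,0,-1],[0,0,-1]],"twist":[0,0,0,0]}'
python3 - <<'E'
from h import *
b=ctrl.get_image("scene")[100:240,240:380,::-1]
cv2.imwrite("pics/s13.png",cv2.resize(b,None,fx=4,fy=4,interpolation=2))
E
```

```text
clock: 25.05
ee_pos: [0.4684, 0.1655, 0.1476]
eef_rot: [0.99, -0.144, 0.0, -0.0]
force: [-0.9, -0.0, 2.1]
opening: 0.0459
clock: 25.45
ee_pos: [0.4684, 0.1655, 0.1484]
eef_rot: [0.99, -0.144, 0.0, 0.0]
force: [-0.8, 0.4, 2.2]
opening: 0.0459
```

View pics/s13.png

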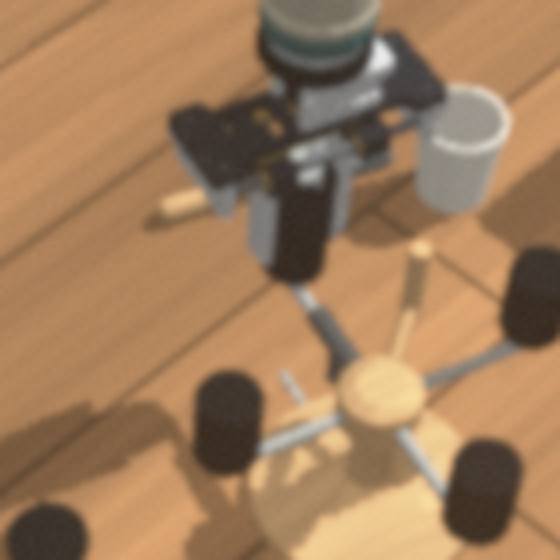

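Cup on the collar (force rises in contact from a TCP height of about 0.150, as expected). Releasing and lifting away.

```bash
python3 -m jog '{"slide":[[0,0,0],[0,0,0],[0,0,0],[0,0,0],[0,0,0],[0,0,0],[0,0,0],[0,0,0]],"twist":[0,0,0,0,0,0,0,0]}' -1
python3 -m jog '{"slide":[[0,0,-5],[0,0,-15],[0,0,-30],[0,0,-50],[0,0,-75],[0,0,-100],[0,0,-110],[-15,0,-115],[-35,0,-115],[-60,0,-115],[-85,0,-115],[-100,0,-115],[-100,0,-115],[-100,0,-115]],"twist":[0,0,0,0,0,0,0,0,0,0,0,0,0,0]}'
python3 - <<'E'
from h import *
for n in("wrist","top","scene"): cv2.imwrite(f"pics/{n}14.png",ctrl.get_image(n)[:,:,::-1])
a=cv2.imread("pics/top14.png")[100:270,185:325];b=cv2.imread("pics/scene14.png")[100:240,240:380]
cv2.imwrite("pics/z14.png",np.hstack([cv2.resize(a,(390,474),interpolation=2),cv2.resize(b,(400,474),interpolation=2)]))
c=ctrl.get_calibration("wrist"); np.savez("w14.npz",**c)
E
```

```text
clock: 26.3
ee_pos: [0.4684, 0.1655, 0.1484]
eef_rot: [0.99, -0.144, 0.0, 0.0]
force: [-0.7, 1.3, 0.8]
opening: 0.0938
clock: 27.7
ee_pos: [0.3724, 0.194, 0.2633]
eef_rot: [0.99, -0.143, 0.0, 0.0]
force: [0.1, 0.0, -0.4]
opening: 0.0942
```

View pics/z14.png

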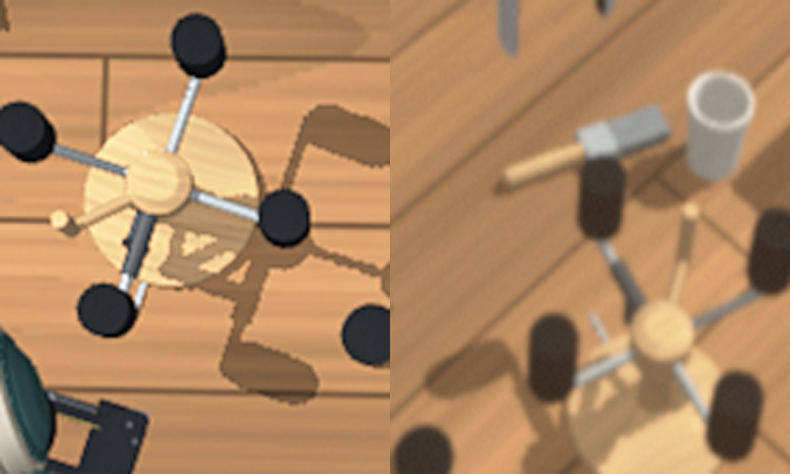

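View pics/wrist14.png

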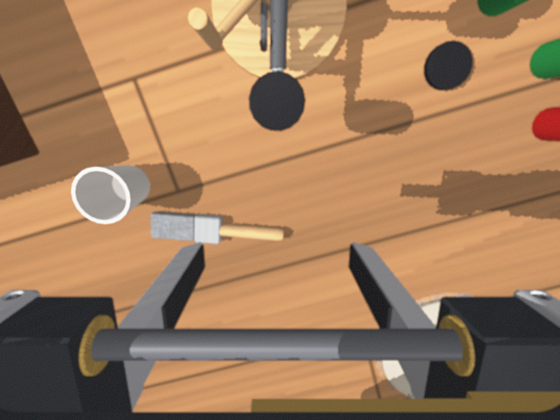

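View pics/scene14.png

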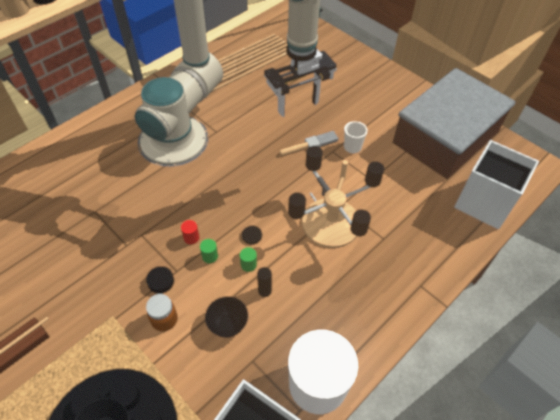

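Run:
```python
from h import *
c0=ctrl.read_state()["clock"]; print(c0)
T={}
for n in("top","scene"):
    im=cv2.imread(f"pics/{n}14.png"); m=im.max(2)<70
    for c,s in blobs(im,m,100,700): print(n,c,s)
m=None
def ang(p,q): d=p[:2]-q[:2]; return np.degrees(np.arctan2(d[1],d[0])),np.hypot(*d)
f=lambda u,v,z: onz("top",(185+u/2.786,100+v/2.788),z)
emp=f(104,308,.19); opp=f(194,40,.19); l=f(17,128,.19); r=f(285,213,.19)
print("empty-opp",ang(emp,opp),emp); print("l-r",ang(l,r)[0]-90,(l+r)/2,(emp+opp)/2)
print("strip", ang(f(133,328,0),f(146,285,0)))
print("fixed vs cup scene top", onz("scene",(240+(602-390)/2.857,100+163/3.386),.19))
c=dict(np.load("w14.npz")); print("wrist cup", onz("wrist",(276.5,101),.189,c), "stud",onz("wrist",(198,18.5),.175,c))
```

```text
27.85
top [255.8 116.1] [247 105  19  23 340]
top [193.4 147. ] [183 137  22  21 344]
top [355.4 161. ] [347 152  17  19 231]
top [286.5 178.1] [277 168  19  21 304]
top [223.  211.1] [213 202  21  19 305]
top [318.1 219.7] [308 210  21  21 357]
top [422.5 244.8] [409 232  28  27 590]
top [323.5 395.9] [314 376  17  44 154]
scene [126.5  36. ] [113   0  28  81 656]
scene [92.  52.5] [ 75  11  35  87 617]
scene [286.2  71.7] [266  46  49  48 487]
scene [324.3  68.6] [314  58  20  21 168]
scene [ 3.2 72.7] [  0  61  11  21 107]
scene [151.1 129.6] [136 116  30  25 311]
scene [313.4 158. ] [307 147  14  23 270]
scene [374. 174.] [366 163  17  23 287]
scene [296.3 205.6] [289 194  15  24 291]
scene [359.8 223.6] [352 212  16  23 252]
scene [251.1 234.8] [243 227  17  16 221]
scene [159.5 279.9] [147 268  26  25 523]
scene [264. 282.] [259 269  11  27 273]
empty-opp (np.float64(162.83427705536468), np.float64(0.2422328703726494)) [0.46838818 0.1644962  0.19      ]
l-r -16.861546860023026 [0.58663061 0.12782293 0.19      ] [0.5841095  0.12875032 0.19      ]
strip (np.float64(164.5089787989665), np.float64(0.043697684856097124))
fixed vs cup scene top [0.46032394 0.17086652 0.19      ]
wrist cup [0.46835582 0.1645094  0.189     ] stud [0.54513132 0.2058663  0.175     ]
```

Run:
```python
from h import *
print("hung",two("top",(223,211.1),"scene",(313.4,158.)))
for a,b in(((255.8,116.1),(374,174)),((286.5,178.1),(359.8,223.6)),((286.5,178.1),(296.3,205.6)),((255.8,116.1),(359.8,223.6))): print(two("top",a,"scene",b))
s=ctrl.read_state(); print(s["force"],s["joint_velocities"].round(3)); print(ctrl.finish_job())
```

```text
hung (array([0.46753571, 0.16572349, 0.15928809]), np.float64(0.003901870112675105))
(array([0.6791529 , 0.09401113, 0.32851976]), np.float64(0.044712763554526344))
(array([0.62256195, 0.06661388, 0.10370069]), np.float64(0.16211944770605918))
(array([0.55012673, 0.0134458 , 0.15885216]), np.float64(0.003952842139735696))
(array([0.7020718 , 0.09135359, 0.15674133]), np.float64(0.004292306226267488))
[-0.46900525 -0.21996403  0.4704345 ] [-0.004  0.003 -0.002  0.002  0.003  0.002]
the job is handed in; nothing more can be done
None
```

The job is handed in: the carousel is turned to its stop and the black cup blank hangs on the empty hook. It took about 28 s of the 72 s allowed.

**Carousel:** I pushed the cane stud clockwise with the closed fingers until the force rose from about 3.5 N to about 9 N with almost no further movement. I took that as the stop and backed off.

**Cup:** I gripped the black cup blank and lowered it over the hook. The pin went into the bore at the first try. The cup touched the collar where the given sizes predict, and I pressed it with about 4 N at most. I then let go and moved clear.

**Last checks:**
- **Hung height:** two camera views put the cup's middle at 159 mm, against about 159–160 mm expected. A fixed cup measured the same way also came out at 159 mm.
- **Hook direction:** the hook measures 163° and the loading strip 163.5–164.5°. I put that 0.5–1.5° gap down to camera error, since the force showed the stop.
- **Other things:** the tube, lid and flat box gave the same image positions as at the start. The bowl, jar, brush, paint cup and look-alikes I only checked by eye, and they looked unmoved. The gripper was touching nothing.

**Disagreement:** before the hanging, the three cameras differed by up to 5 mm on where the pin was. I went by the wrist view, and the feel of the fit bore it out.

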